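# Back the board feeder off one notch

## Task

The board feeder has run one notch too far. With a fingertip, push back the red pawl's thumb lever so that the pawl lifts out of the toothed wheel, then push the orange peg of the star handle towards the pawl's side to turn the wheel backward by exactly one notch, and push the thumb lever back so the pawl sits fully down between the teeth again. Leave everything else on the bench where it is, and end with the hand clear.

Things in the scene. Friction and masses are not known exactly. Their poses are not given: they have to be found in the camera images.
- feeder: Board feeder, green bed and cheeks on a grey base 215 x 300, fixed. Origin on the bench, below the toothed wheel, in the plane of the teeth. Local x: along the axle, away from the star handle (roughly towards the robot); y: from the axle to the pawl's pivot; z up. Axle 110 above the bench. Front cheek x 15 to 23, y -55 to 125, 140 high; behind it a rubber roller (top at 140).
- axle (a point): Point on the axle's centre line in the plane of the star handle's pegs: feeder-local (-70, 0, 110). Star handle, steel wheel (local x -6 to 6; 10 saw teeth, tip radius 58, top at height 168) and roller are fast on one shaft. Under the roller a pine board, 88 x 460, along local y at local x 51 to 139, top 80 above the bench; it only follows the roller, 30 mm per rad.
- pawl_pin (a point): Centre of the red pawl's pivot, in the plane of the teeth: feeder-local (0, 94.7, 106.2); its axis is parallel to the axle. The pawl is 12 thick: an arm with the nose, reaching to the wheel's upper side, and an upright thumb lever.
- peg_tip (a point): Outer end of the orange peg of the star handle (4 others black, 72 degrees apart). Radial rod 14 thick, end 100 from the axle, in the plane local x = -70. At wheel = 0 it leans 18 degrees to local -y, away from the pawl's side, end 205 above the bench; one notch backward brings it over the top to lean 18 degrees to +y. About 2 N with the side of a finger moves it.
- thumb_tab (a point): Centre of the red cross bar (14 thick, 46 long along local x) at the top of the pawl's thumb lever, 115 from the pivot. Pawl seated: the lever leans 20 degrees towards the wheel (local -y), bar 214 above the bench. Pushing the bar to local +y lifts the nose out of the teeth; pushing it back to -y lowers it. 1 to 3 N moves it.
- pawl (a joint): Pawl angle, rad: 0 = nose fully down between two teeth (a stop); grows as the thumb lever swings to local +y and the nose rises; clear of the tooth tips from about 0.25; upper stop 0.95. Stiff pivot: it stays where it is left, neither falls nor springs back.
- wheel (a joint): Wheel angle, rad: near 0 at the start, grows backward (wheel top moving to local +y). One notch = 36 degrees = 0.628. Seated, the pawl blocks it (play 0.06 back, 0.15 forward). It stays where it is left. The nose drops fully home from 0.15 short of a notch to 0.06 beyond; shorter, it stops part way on a tooth's sloping back; further beyond, on a tooth tip.
- offcut: pine offcut block 90 x 45 x 38, loose; bystander, to be left alone. Origin at the centre of its underside.
- glue: yellow glue bottle with red cap, 54 across, 150 tall, loose, standing; bystander, to be left alone. Origin at the centre of its underside.
- tin: closed tin of screws with blue label, 66 across, 85 tall, loose, standing; bystander, to be left alone. Origin at the centre of its underside.
- screwdriver: screwdriver with green handle, lying, loose; bystander, to be left alone. Origin at the centre of its underside (tool: lies along its x axis).
- mug: blue ceramic mug, 80 across, 90 tall, loose; bystander, to be left alone. Origin at the centre of its underside.
- hammer: hammer with wooden handle, lying, loose; bystander, to be left alone. Origin at the centre of its underside (tool: lies along its x axis).
- tray: grey two-compartment parts tray 160 x 110 x 40, loose; bystander, to be left alone. Origin at the centre of its underside.

How it is judged:
On the way, in this order (a step that is already met when the one before it is completed fails the run):
1. the pawl is lifted clear of the teeth while the wheel is still in its first notch (value of joint pawl above 0.3 rad and value of joint wheel below 0.2 rad), for 0.2 s.
2. with the pawl up, the wheel is turned backward most of a notch (value of joint pawl above 0.2 rad and value of joint wheel above 0.3 rad), for 0.2 s.
At the end, for the whole second after the job is handed in: the pawl is down between the teeth (pawl angle under 0.05 rad), the wheel at rest one notch back from its first notch (angle 0.38 to 0.78 rad, which any proper seating in that notch gives), the bystanders within 20 mm of where they stood (value of joint pawl below 0.05 rad and value of joint wheel between 0.3783 and 0.7783 rad and velocity of joint wheel between -0.05 and 0.05 rad/s); the robot touches nothing.
It fails at once if the wheel is turned backward by more than one and a half notches (value of joint wheel above 0.94245 rad).
It fails at once if the wheel is turned forward by more than half a notch (value of joint wheel below -0.31415 rad).
It fails at once if a bystander is shifted, lifted or knocked (distance of any of offcut, glue, tin, screwdriver, mug, hammer, tray from where it was at the start of the episode above 0.02 m).
It also fails if it takes over 61 s, if anything falls off the work surface, if the arm or the gripper's body presses on something with over 40 N, if the wrist force passes 120 N, or if a joint passes its speed limit or range.

## Robot

A 6-joint arm with a two-finger parallel gripper is mounted at the origin on the work surface. World frame = base frame: x ahead of the robot, y to its left, z up, the work surface at z = 0. Lengths are in m, angles in rad, forces in N, time in s.
With the tool pointing down it reaches from about 0.275 to 0.75 m from the base axis. Payload 10.2 kg.
Tool frame: the origin (TCP) lies between the finger pads; the fingertips stand bot.tip_reach ahead of it and the grasp point (between the pads) lies 6 mm ahead of it (bot.tip_reach is the distance from the TCP to the fingertips, in m); y points along the fingers, z is the direction in which the jaws open and shut, and the axes are right-handed (so a half turn about y gives the same grasp; the last joint's range is limited). The gripper opens to 88 mm and grips with 3 to 60 N. Pads are 18 mm wide; open, the fingers measure 123 mm over their backs; the gripper's body (75 mm by 187 mm) begins 45 mm behind the grasp point.
Start: joints at [-1.345, 0.313, 1.498, -0, 1.331, -0.223], TCP at [0.228, -0.473, 0.264] pointing down, gripper open.
Joint ranges: [-2.94, 2.94], [-0.97, 2.17], [0.19, 2.56], [-1.23, 4.37], [0.02, 3.11], [-2.88, 2.88]. Speed limits (rad/s): [2.39, 2.39, 3.01, 3.14, 3.14, 3.14].

## Interface

Orientations are given as a 3x3 rotation matrix whose columns are the frame's x, y, z axes.
In Python, from plant import bot, kin, monitor, vision gives the robot as it stands. Calls block until the motion is done:
- bot.movep(position, orientation): joint-space move of the TCP to a pose.
- bot.servo_line(position, attitude=None, speed=0.15, f_stop=None): straight line of the TCP; attitude=None keeps the orientation; speed is the mean speed in m/s. With f_stop (N) it stops when the force on the tool has changed by that much, and returns True; else False.
- bot.set_joints(angles): joint-space move.
- bot.grip(opening): finger opening in m; the grip force is fixed at half the most; returns when the fingers have stopped.
- bot.wait(seconds).
- kin.inverse_kinematics(position, orientation): joint angles nearest the present ones, or None.
- monitor.state(): the state.
- vision.capture(name): name is "scene" or "side" or "wrist"; returns the picture (400x640x3 uint8, red, green, blue); there is no depth.
- vision.calibration(name): a dict with "fovy" (degrees; the focal length in pixels is half the picture's height over the tangent of half this angle, whatever the lens; pixels are square), "cx", "cy" (the principal point, pixels), "world_from_camera" (4x4, takes a point from camera to world coordinates); the wrist camera has in their place "mount" (4x4, takes a point from camera to tool coordinates, whose origin is the TCP and whose axes are the tool frame's). Camera axes: x right, y up, looking along -z (the intrinsics and any distortion apply to the point x, -y, -z); pixel columns grow to the right and rows downward; lengths in m; the calibration is good to about 2 mm. A picture is of the moment at which its call begins: read the wrist's pose just before it. calibration takes no time and is no camera call.
A pose or a line that the arm cannot do raises bot.Unreachable and nothing moves.
- bot.sign_off(): hands the job in, once; it reports no verdict.
The state is a dict: "time_s": time; "q": joint angles; "joint_vel": joint speeds; "joint_efforts": joint torques, N m; "tcp_pos": TCP position; "ee_rot": TCP orientation; "contact_force": force on the tool from outside, world axes, zero at the start; "wrist_torque": the same for the moment, N m; "gripper_width": finger opening in m.
Only numpy, scipy, OpenCV 4.12 (cv2) and the standard library are available. Lean on these libraries where they do the work, as an engineer would, in place of code of your own. Each camera call takes 0.05 s, during which the arm holds its last target.

## Working session

There is one attempt and no reset: what is moved stays moved. The work goes in short steps, each a Python script; the robot and the scene stay as the last script left them, time stands still between calls to the robot, and variables do not carry over. Pictures are saved under pics/ and viewed, and the job is handed in when it is done.

```bash
ls; mkdir -p pics; python3 - <<'E'
from plant import bot, kin, monitor, vision
import cv2
for n in ("scene","side","wrist"):
    c=vision.calibration(n); print(n,c)
    cv2.imwrite(f"pics/{n}0.png",vision.capture(n)[:,:,::-1])
s=monitor.state(); print(s, bot.tip_reach)
E
```

```text
pics
scene {'fovy': 53.86037664726745, 'cx': 315.22261801681555, 'cy': 198.5530963790914, 'world_from_camera': array([[-0.08509023, -0.52686911,  0.84567641,  1.63572823],
       [ 0.99624767, -0.05846422,  0.06381631,  0.05984501],
       [ 0.01581897,  0.84793329,  0.52986686,  0.83001346],
       [ 0.        ,  0.        ,  0.        ,  1.        ]])}
side {'fovy': 56.22224214250375, 'cx': 315.464922514856, 'cy': 197.4329191609584, 'world_from_camera': array([[ 0.99427884,  0.03844917, -0.09965566,  0.42374436],
       [-0.10482078,  0.53068288, -0.84106378, -1.08589188],
       [ 0.02054735,  0.8466979 ,  0.53167703,  0.79958576],
       [ 0.        ,  0.        ,  0.        ,  1.        ]])}
wrist {'fovy': 63.61498499854915, 'cx': 323.55078740548277, 'cy': 203.02334525366498, 'mount': array([[ 2.27258967e-05, -9.60718838e-01, -2.77523538e-01,
        -7.08459178e-02],
       [ 6.93705172e-04,  2.77523486e-01, -9.60718603e-01,
        -1.21461176e-01],
       [ 9.99999759e-01, -1.70686322e-04,  6.72762597e-04,
        -4.51046622e-04],
       [ 0.00000000e+00,  0.00000000e+00,  0.00000000e+00,
         1.00000000e+00]])}
{'time_s': 0.15, 'q': array([-1.34541941e+00,  3.13306094e-01,  1.49821323e+00,  1.00815573e-06,
        1.33100871e+00, -2.23365335e-01]), 'joint_vel': array([ 0.00088915, -0.00132161, -0.00116208,  0.00070422,  0.00088896,
        0.00031808]), 'joint_efforts': array([ 5.62166933e-04, -4.02302921e+01, -2.52318335e+01,  6.93902210e-02,
        3.43772338e-02, -6.39869290e-05]), 'tcp_pos': array([ 0.22773364, -0.47286996,  0.26331897]), 'ee_rot': array([[-9.00993594e-01, -2.08078512e-04,  4.33832341e-01],
       [-4.33832341e-01,  9.11943784e-04, -9.00993157e-01],
       [-2.08153392e-04, -9.99999563e-01, -9.11926696e-04]]), 'contact_force': array([-0.00124957,  0.11886025, -0.07261391]), 'wrist_torque': array([-0.04753026,  0.04292029, -0.00526083]), 'gripper_width': 0.08797711348100297} 0.025
```

View pics/scene0.png

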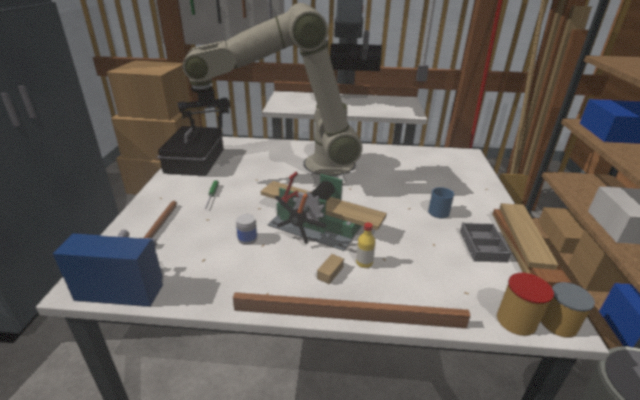

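View pics/side0.png

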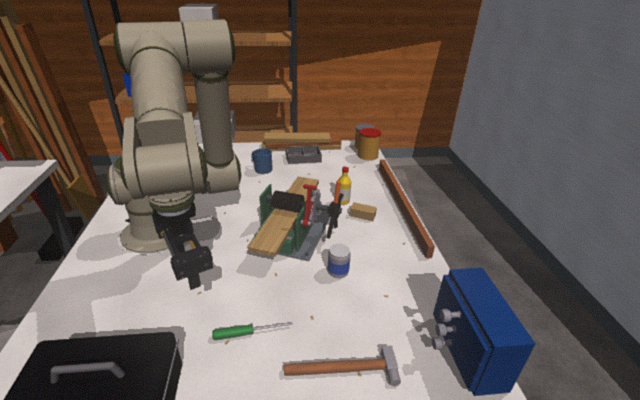

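```bash
python3 - <<'E'
import cv2
a=cv2.imread("pics/scene0.png")[165:275,240:400]
cv2.imwrite("pics/c1.png",cv2.resize(a,None,fx=5,fy=5,interpolation=cv2.INTER_CUBIC))
a=cv2.imread("pics/side0.png")[165:275,240:400]
cv2.imwrite("pics/c2.png",cv2.resize(a,None,fx=5,fy=5,interpolation=cv2.INTER_CUBIC))
E
```

```text
(no output)
```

View pics/c1.png

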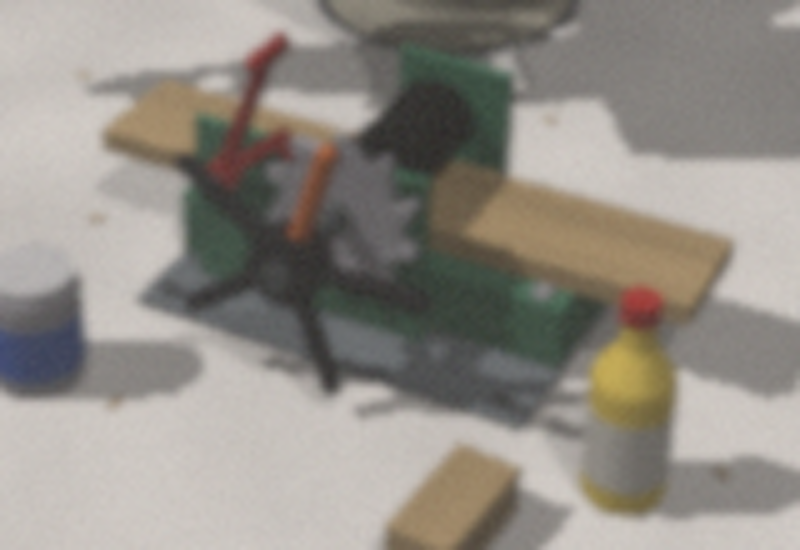

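View pics/c2.png

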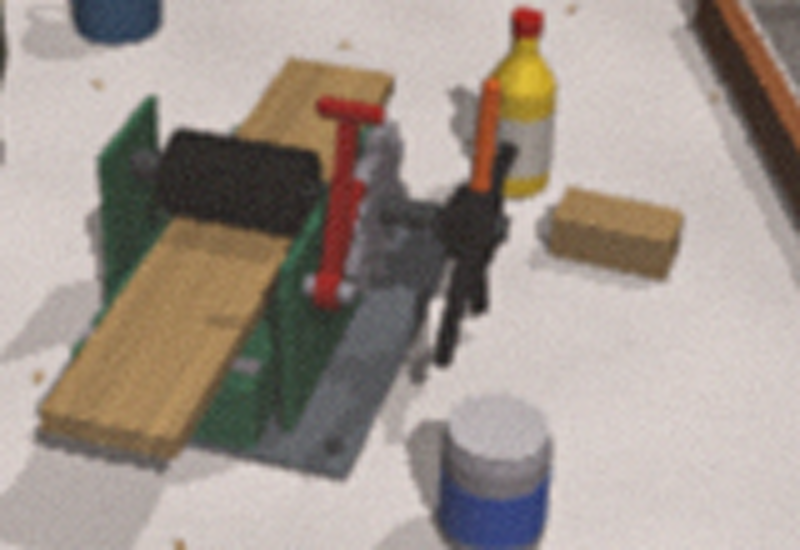

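View pics/wrist0.png

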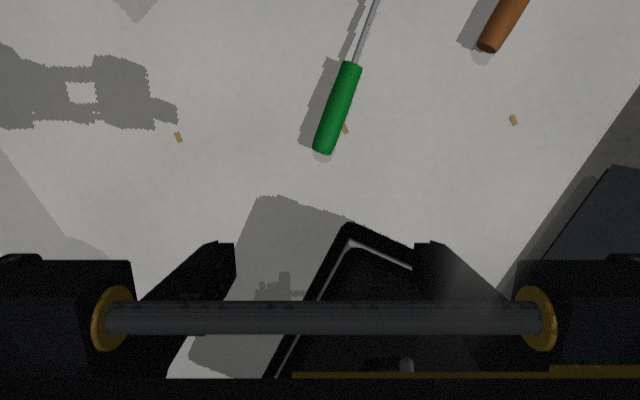

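```bash
cat > h.py <<'E'
import numpy as np
from plant import bot, kin, monitor, vision
def proj(c,P,T=None):
    T=c["world_from_camera"] if T is None else T
    f=200/np.tan(np.radians(c["fovy"])/2)
    p=np.linalg.inv(T)@np.append(P,1); x,y,z=p[0],-p[1],-p[2]
    return np.array([c["cx"]+f*x/z,c["cy"]+f*y/z])
def l2w(v,P):
    x,y,t=v[:3]; c,s=np.cos(t),np.sin(t)
    P=np.asarray(P,float); return np.array([x+c*P[0]-s*P[1],y+s*P[0]+c*P[1],P[2]])
E
cat > fit.py <<'E'
from h import *
from scipy.optimize import least_squares
S=20*np.pi/180
tab=lambda x:np.array([x,94.7-115*np.sin(S),106.2+115*np.cos(S)])/1000
peg=np.array([-70,-100*np.sin(.314),110+100*np.cos(.314)])/1000
obs=[("scene",tab(.0)*1+0,(268,51)),("side",tab(0),(351,110)),
("scene",np.array([-.070,0,.11]),(283,270)),("side",np.array([-.070,0,.11]),(466,222)),
("scene",peg,(327,150)),("side",peg,(492,85)),
("side",np.array([0,.0947,.1062]),(328,290)),("scene",np.array([-.006,.0947,.1062]),(222,182)),
]
def tabx(x): p=tab(0).copy(); p[0]=x; return p
obs+=[("scene",tabx(.023),(281,40)),("scene",tabx(-.023),(255,62)),("side",tabx(.023),(322,105)),("side",tabx(-.023),(380,114))]
obs=[(n,P,np.array(o)/5+[240,165]) for n,P,o in obs]
C={n:vision.calibration(n) for n in("scene","side")}
f=lambda v:np.concatenate([proj(C[n],l2w(v,P))-o for n,P,o in obs])
best=min((least_squares(f,[.45,0,t],loss="soft_l1") for t in (3.14,2.6,3.6,0,-1.5)),key=lambda r:r.cost)
print(best.x,best.cost); print(best.fun.reshape(-1,2).round(1))
v=best.x
for nm,P in (("tab",tab(0)),("peg",peg),("axle",[-.07,0,.11]),("pin",[0,.0947,.1062])): print(nm,l2w(v,P))
def tri(a):
    n=[]
    r=least_squares(lambda X:np.concatenate([proj(C[m],X)-np.array(o)/5-[240,165] for m,o in a]),[.5,0,.2]); print(r.x,r.fun)
tri([("scene",(268,51)),("side",(351,110))]); tri([("scene",(327,150)),("side",(492,85))]); tri([("scene",(283,270)),("side",(466,222))])
# bystanders
def ground(n,px,z):
    c=C[n];f=200/np.tan(np.radians(c["fovy"])/2);d=c["world_from_camera"][:3,:3]@np.array([(px[0]-c["cx"])/f,-(px[1]-c["cy"])/f,-1]);o=c["world_from_camera"][:3,3]
    return o+d*(z-o[2])/d[2]
print("glue cap",ground("scene",(368,224.5),.15),ground("side",(345,169),.15))
print("tin top",ground("scene",(246.5,220),.085),ground("side",(339,251),.085))
print("offcut",ground("scene",(331,264),.038),ground("side",(364,207),.038))
E
python3 fit.py
```

```text
[ 0.54440372 -0.04642399  2.72110466] 7.324229848547318
[[-0.3  0.6]
 [-0.6 -0.3]
 [ 0.4 -1.3]
 [ 1.5  0.3]
 [ 0.  -0.1]
 [ 0.2 -1.8]
 [-0.5 -0.7]
 [-1.4  0. ]
 [ 0.8 -0.1]
 [-1.5  1.4]
 [-1.9 -0.6]
 [ 0.7  0.2]]
tab [ 0.5218023  -0.09696858  0.21426465]
peg [ 0.62091408 -0.04680239  0.20511057]
axle [ 0.60830601 -0.07499841  0.11      ]
pin [ 0.50574661 -0.13287466  0.1062    ]
[ 0.52285343 -0.09692379  0.2150192 ] [-0.33319862  0.52901095 -0.30115672 -0.51098655]
[ 0.61886181 -0.04819343  0.20151991] [-0.36573359  0.55028606 -0.3699323  -0.59524248]
[ 0.60584028 -0.07441637  0.10691994] [ 0.67413858 -0.90613593  0.66408227  0.95648727]
glue cap [0.67755716 0.14558363 0.15      ] [0.67620183 0.13181341 0.15      ]
tin top [ 0.60329366 -0.2420239   0.085     ] [ 0.59556305 -0.25393193  0.085     ]
offcut [0.73579855 0.04309429 0.038     ] [0.7384872  0.03980679 0.038     ]
```

```bash
cat >> h.py <<'E'
V=np.array([0.54440372,-0.04642399,2.72110466])
c_,s_=np.cos(V[2]),np.sin(V[2])
Z=np.array([-c_,-s_,0]); Y=np.array([0,0,-1.]); X=np.cross(Y,Z)
R=np.stack([X,Y,Z],1)
def tcp(x,y,ztip): return l2w(V,[x,y,ztip+bot.tip_reach])
def loc(p):
    d=np.asarray(p)-[V[0],V[1],0]; return np.array([c_*d[0]+s_*d[1],-s_*d[0]+c_*d[1],d[2]-bot.tip_reach])
def rep(m=""):
    s=monitor.state(); F=s["contact_force"]; print(m,round(s["time_s"],2),"loc mm",(loc(s["tcp_pos"])*1000).round(1),"F loc",round(c_*F[0]+s_*F[1],2),round(-s_*F[0]+c_*F[1],2),round(F[2],2))
E
python3 - <<'E'
from h import *; import cv2
print(kin.inverse_kinematics(tcp(0,.025,.27),R))
bot.grip(0.0); rep("shut")
bot.movep(tcp(0,.025,.27),R); rep()
s=monitor.state(); cv2.imwrite("pics/w1.png",vision.capture("wrist")[:,:,::-1]); cv2.imwrite("pics/s1.png",vision.capture("scene")[:,:,::-1])
cv2.imwrite("pics/d1.png",vision.capture("side")[:,:,::-1])
T=np.eye(4);T[:3,:3]=s["ee_rot"];T[:3,3]=s["tcp_pos"]
c=vision.calibration("wrist");T=T@c["mount"]
for P in ([0.023,.0554,.2143],[-.023,.0554,.2143],[-.07,-.0309,.205],[-.07,0,.11]): print(P,proj(c,l2w(V,P),T).round(1))
E
```

```text
[-3.46524092e-01  3.22707307e-01  1.40249840e+00 -4.44089210e-16
  1.41638695e+00  7.39639011e-02]
shut 1.45 loc mm [114.9 518.7 238.7] F loc -0.37 -0.18 0.1
 3.29 loc mm [-2.000e-01  2.580e+01  2.699e+02] F loc -0.46 0.51 -0.26
[0.023, 0.0554, 0.2143] [291.1 262.5]
[-0.023, 0.0554, 0.2143] [357.9 262.4]
[-0.07, -0.0309, 0.205] [433.4 133.5]
[-0.07, 0, 0.11] [397.8 159.6]
```

View pics/w1.png

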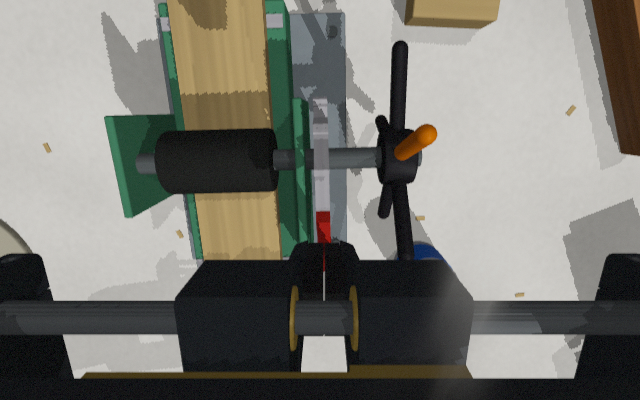

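View pics/d1.png

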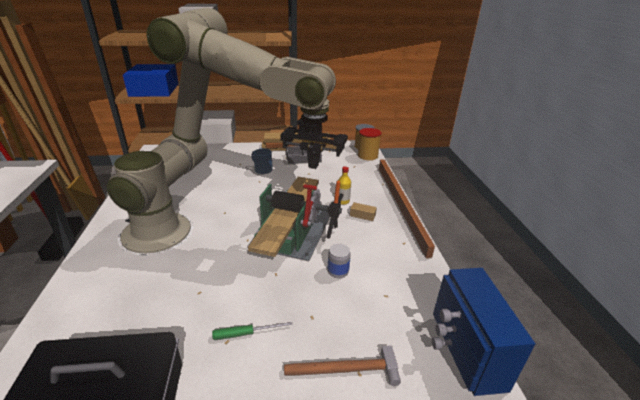

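```bash
python3 - <<'E'
from h import *
bot.servo_line(tcp(0,.025,.200),R,speed=.08); rep("down")
h=bot.servo_line(tcp(0,.055,.200),R,speed=.03,f_stop=1.0); rep(f"touch {h}")
E
```

```text
down 4.47 loc mm [-2.000e-01  2.500e+01  2.005e+02] F loc -0.77 -0.54 0.55
touch True 5.01 loc mm [1.000e-01 3.720e+01 1.998e+02] F loc -1.21 1.28 -0.01
```

```bash
python3 - <<'E'
from h import *; import cv2
for y in (.055,.075,.097):
    h=bot.servo_line(tcp(0,y,.200),R,speed=.05,f_stop=15); rep(f"push {h}")
cv2.imwrite("pics/d2.png",cv2.resize(vision.capture("side")[130:270,240:400][:,:,::-1],None,fx=4,fy=4,interpolation=cv2.INTER_CUBIC))
cv2.imwrite("pics/s2.png",cv2.resize(vision.capture("scene")[130:270,240:400][:,:,::-1],None,fx=4,fy=4,interpolation=cv2.INTER_CUBIC))
E
```

```text
push False 5.53 loc mm [  0.   55.4 199.9] F loc 0.42 -0.82 0.1
push False 6.08 loc mm [  0.   75.3 199.9] F loc -1.24 1.06 -0.64
push False 6.67 loc mm [ -0.   97.3 200. ] F loc 0.34 -0.52 -0.78
```

View pics/d2.png

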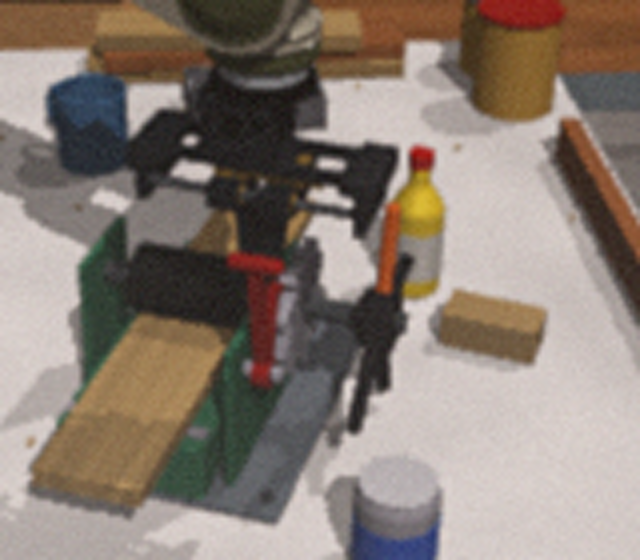

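View pics/s2.png

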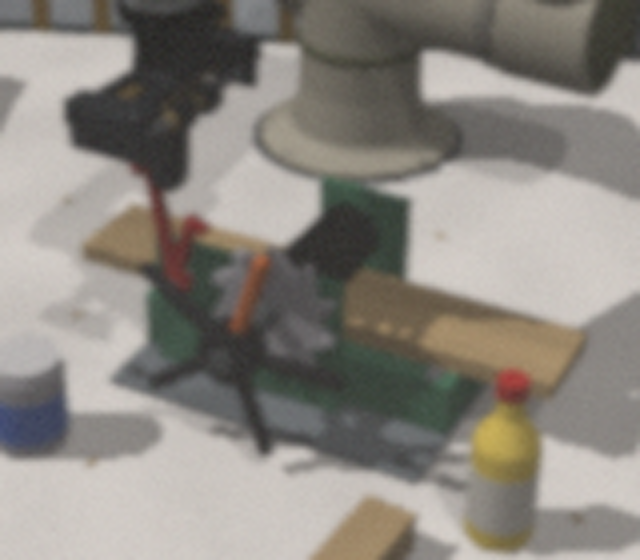

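```bash
python3 - <<'E'
from h import *; import cv2
bot.servo_line(tcp(0,.085,.200),R,speed=.06)
bot.servo_line(tcp(0,.085,.25),R,speed=.1)
bot.servo_line(tcp(-.07,-.062,.25),R,speed=.15)
bot.servo_line(tcp(-.07,-.062,.185),R,speed=.1); rep("at peg")
for y in (-.03,-.01,.001):
    h=bot.servo_line(tcp(-.07,y,.185),R,speed=.05,f_stop=12); rep(f"push {h}")
    if h: break
s=monitor.state(); w=vision.capture("wrist"); cv2.imwrite("pics/w3.png",w[:,:,::-1])
cv2.imwrite("pics/s3.png",cv2.resize(vision.capture("scene")[130:270,240:400][:,:,::-1],None,fx=4,fy=4,interpolation=cv2.INTER_CUBIC))
E
```

```text
at peg 9.8 loc mm [-70.3 -62.  185.8] F loc -0.28 0.18 0.14
push False 10.59 loc mm [-69.9 -29.9 184.8] F loc 0.66 -0.14 -0.74
push False 11.14 loc mm [-70.   -9.6 184.9] F loc -0.25 0.48 0.53
push False 11.51 loc mm [-70.    1.5 185. ] F loc -0.6 -0.77 -0.15
```

View pics/s3.png

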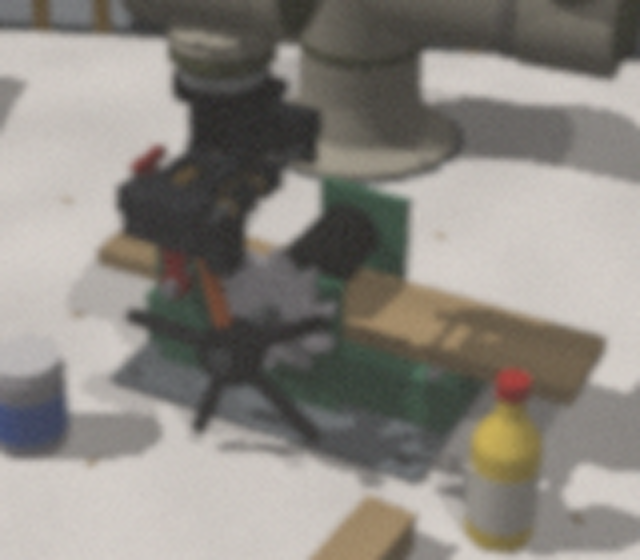

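View pics/w3.png

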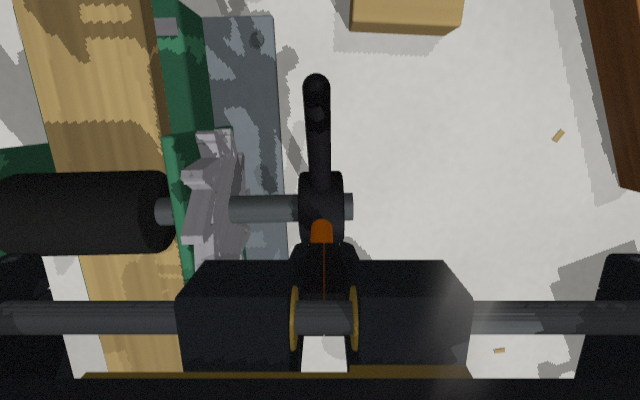

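```bash
cat > wfit.py <<'E'
from h import *
from scipy.optimize import least_squares
C=vision.calibration("scene")
def peg(w,k,r): a=w-.314159+np.radians(72)*k; return l2w(V,[-.07,r*np.sin(a),.11+r*np.cos(a)])
def wfit(pts,off,k,s):
    for name,kk,px in pts: 
        pass
    o={kk:np.array(p)/s+off for n,kk,p in pts}
    def f(v): return np.concatenate([proj(C,peg(v[0],kk,.098))+v[1:3]-o[kk] for kk in o])
    r=least_squares(f,[k,0,0]); print(r.x.round(3),r.fun.round(1)); return r.x[0]
E
python3 - <<'E'
from wfit import *
wfit([("l",1,(132,317)),("ll",2,(200,432)),("lr",3,(315,440)),("r",4,(330,322))],np.array([240,130]),.5,4)
# check on the earlier picture (w=0): s2
wfit([("o",0,(262,258)),("l",1,(150,270)),("ll",2,(153,383)),("lr",3,(266,450)),("r",4,(340,382))],np.array([240,130]),.0,4)
E
```

```text
[0.594 1.629 0.308] [ 0.2 -0.6  0.3 -0.3  0.7  0.5 -1.2  0.4]
[ 0.033  1.153 -0.198] [ 0.   0.2 -1.2 -1.3  0.3 -0.1  0.6  1.   0.2  0.3]
```

```bash
python3 - <<'E'
from h import *; import cv2
bot.servo_line(tcp(-.07,-.03,.185),R,speed=.06)
bot.servo_line(tcp(-.07,-.03,.255),R,speed=.1)
bot.servo_line(tcp(0,.152,.255),R,speed=.15); rep()
cv2.imwrite("pics/s4.png",cv2.resize(vision.capture("scene")[130:270,240:400][:,:,::-1],None,fx=4,fy=4,interpolation=cv2.INTER_CUBIC))
cv2.imwrite("pics/w4.png",vision.capture("wrist")[:,:,::-1])
E
```

```text
14.57 loc mm [-1.000e-01  1.515e+02  2.549e+02] F loc -0.68 0.14 -0.12
```

View pics/s4.png

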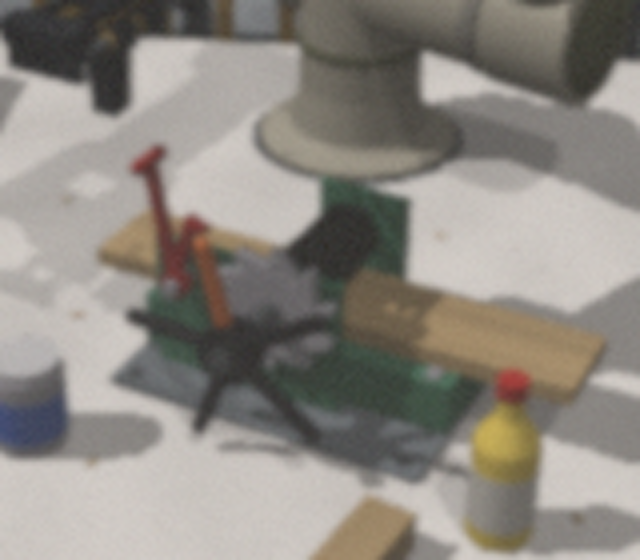

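View pics/w4.png

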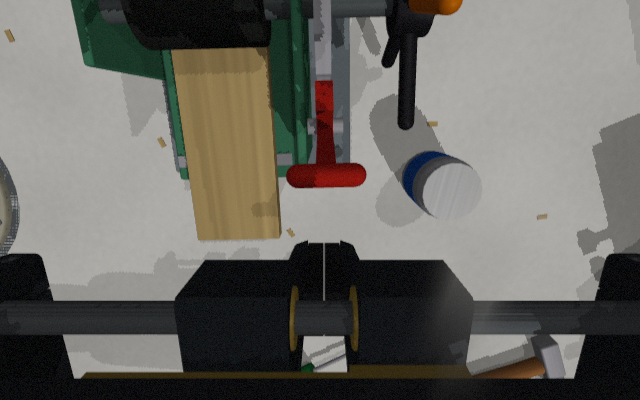

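```bash
python3 - <<'E'
from wfit import *; import cv2
wfit([("o",0,(203,240)),("l",1,(132,317)),("ll",2,(200,432)),("lr",3,(315,440)),("r",4,(330,322))],np.array([240,130]),.5,4)
bot.servo_line(tcp(0,.152,.207),R,speed=.1); rep("down")
for y in (.120,.095,.080):
    h=bot.servo_line(tcp(0,y,.207),R,speed=.06,f_stop=10); rep(f"push {h}")
    if h: break
else:
    h=bot.servo_line(tcp(0,.062,.207),R,speed=.03,f_stop=10); rep(f"seat {h}")
cv2.imwrite("pics/s5.png",cv2.resize(vision.capture("scene")[130:270,240:400][:,:,::-1],None,fx=4,fy=4,interpolation=cv2.INTER_CUBIC))
E
```

```text
[0.595 1.603 0.202] [ 0.1  0.4  0.1 -0.7  0.3 -0.4  0.7  0.4 -1.2  0.3]
down 15.31 loc mm [-2.000e-01  1.520e+02  2.075e+02] F loc -0.82 -1.24 0.81
push False 15.99 loc mm [1.000e-01 1.198e+02 2.069e+02] F loc 0.17 -0.18 -0.75
push False 16.56 loc mm [  0.   94.7 207. ] F loc -0.94 0.49 -0.39
push False 16.96 loc mm [  0.   79.6 207. ] F loc -0.06 0.09 -0.21
seat True 17.38 loc mm [ -0.   71.1 206.8] F loc 0.69 6.11 3.24
```

View pics/s5.png

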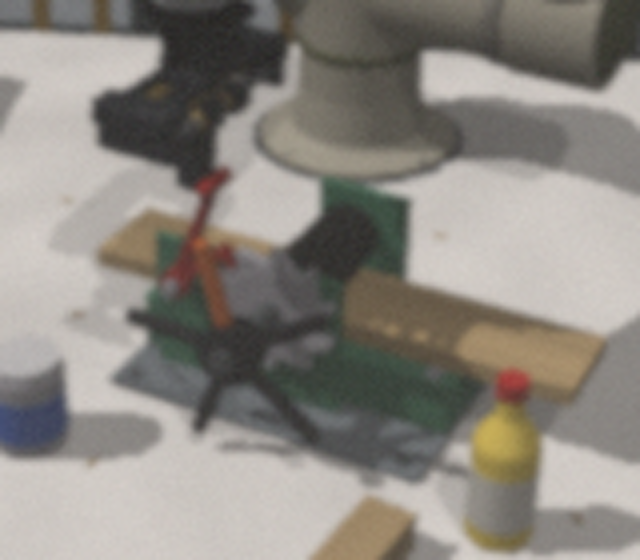

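```bash
python3 - <<'E'
from wfit import *; import cv2
h=bot.servo_line(tcp(0,.062,.207),R,speed=.03,f_stop=12); rep(f"seat {h}")
bot.servo_line(tcp(0,.095,.207),R,speed=.06)
bot.servo_line(tcp(0,.11,.28),R,speed=.1)
bot.servo_line(tcp(0.05,.26,.30),R,speed=.15);rep()
cv2.imwrite("pics/s6.png",cv2.resize(vision.capture("scene")[165:275,240:400][:,:,::-1],None,fx=5,fy=5,interpolation=cv2.INTER_CUBIC))
cv2.imwrite("pics/d6.png",cv2.resize(vision.capture("side")[165:275,240:400][:,:,::-1],None,fx=5,fy=5,interpolation=cv2.INTER_CUBIC))
E
```

```text
seat True 17.64 loc mm [-1.000e-01  7.110e+01  2.068e+02] F loc 0.65 5.44 2.62
 20.3 loc mm [ 49.9 259.5 299.9] F loc -0.7 0.24 -0.04
```

View pics/s6.png

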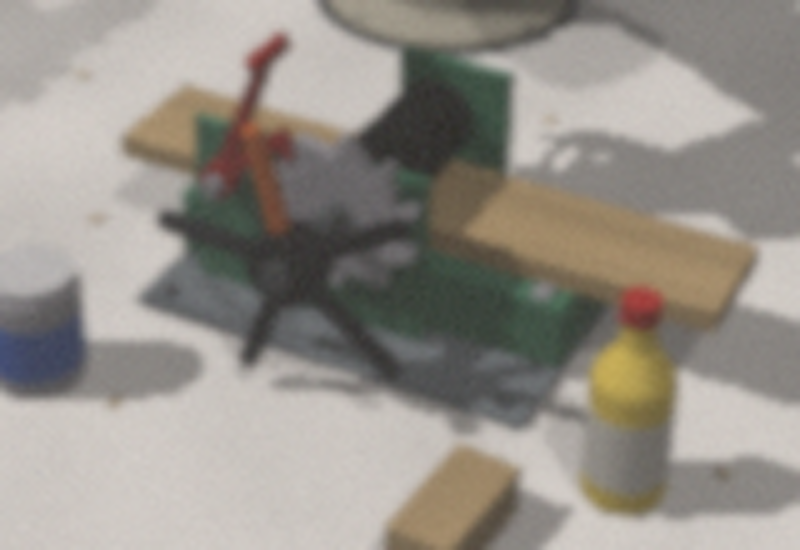

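View pics/d6.png

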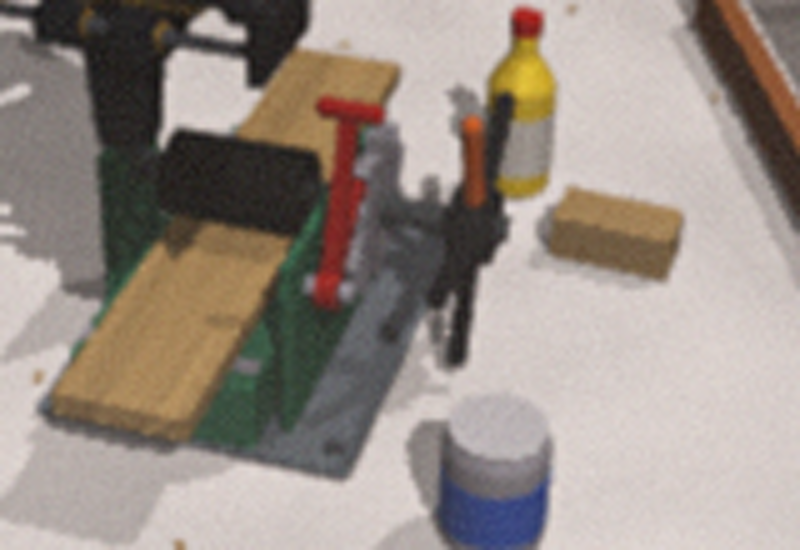

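```bash
python3 - <<'E'
from h import *
rep(); bot.sign_off()
E
```

```text
20.4 loc mm [ 49.9 259.4 299.9] F loc 0.32 0.13 -0.24
the job is handed in; nothing more can be done
```

I lifted the pawl with a closed fingertip, pushed the orange peg about one notch backward, and pushed the thumb lever back until it met a hard stop. The job was handed in at 20.4 s, with no verdict reported.

**Pawl:** The lever stopped with the finger 71.1 mm from the axle along local y, against 71.4 mm expected when seated. A second, firmer push didn't move it further. In the last scene and side pictures the red bar sits where it was at the start.

**Wheel:** Fitting the peg tips in the picture gave a wheel angle of about 0.59 rad (limits 0.38 to 0.78). The same fit on the picture before the turn read 0.03, and the finger's position implied about 0.54. These differ slightly but are all inside the limits. The angle was not fitted again after seating, but the pegs look the same in the last pictures.

**Bystanders and hand:** The tin, glue and offcut look unmoved. I didn't check the mug, tray, hammer and screwdriver in the final pictures, but the hand never went near them. The hand ended clear, about 0.30 m up and off to the side, with no contact force.

**Touch check:** The first touch detection on the bar, set at 1 N, was within sensor noise, so I relied on position and pictures for the lift.

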